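Load the jet nozzles into the flow manifold in run order

TASK

The four jet nozzles stand in their storage rack in today's run order. Move them all into the four ports of the grey flow manifold in the same order from left to right as they stand in the rack (the leftmost nozzle into the leftmost port, beside the tap, and so on), lowering each one gently rather than dropping it. Leave all four upright and fully down, flange flat on the block.

Things in the scene. Friction and masses are not known exactly. Their poses are not given: they have to be found in the camera images.
- nozzle_red: loose jet nozzle, 140 g, upright. Origin: centre of its steel flange's underside, z up. Flange 40 mm across, 6 mm thick; above it a red cap to grip by, a cylinder 28 mm across, 38 mm tall (top 44 mm above the origin); below it a brass body, 18 mm across for 16 mm, then tapering to a 7 mm tip 38 mm below the origin. Round: its yaw means nothing.
- nozzle_yellow: loose jet nozzle, 140 g, upright. Origin: centre of its steel flange's underside, z up. Flange 40 mm across, 6 mm thick; above it a yellow cap to grip by, a cylinder 28 mm across, 38 mm tall (top 44 mm above the origin); below it a brass body, 18 mm across for 16 mm, then tapering to a 7 mm tip 38 mm below the origin. Round: its yaw means nothing.
- nozzle_green: loose jet nozzle, 140 g, upright. Origin: centre of its steel flange's underside, z up. Flange 40 mm across, 6 mm thick; above it a green cap to grip by, a cylinder 28 mm across, 38 mm tall (top 44 mm above the origin); below it a brass body, 18 mm across for 16 mm, then tapering to a 7 mm tip 38 mm below the origin. Round: its yaw means nothing.
- nozzle_white: loose jet nozzle, 140 g, upright. Origin: centre of its steel flange's underside, z up. Flange 40 mm across, 6 mm thick; above it a white cap to grip by, a cylinder 28 mm across, 38 mm tall (top 44 mm above the origin); below it a brass body, 18 mm across for 16 mm, then tapering to a 7 mm tip 38 mm below the origin. Round: its yaw means nothing.
- holder_red: red plastic block fixed on the rack, in which the red nozzle stands at the start: it marks that nozzle's place in the row. 54 (x) by 58 (y) by 46 mm tall, with a 23 mm round hole 42 mm deep in the middle of its top, on which the nozzle's flange rests. Origin: centre of its underside; axes as the rack's.
- holder_yellow: yellow plastic block fixed on the rack, in which the yellow nozzle stands at the start: it marks that nozzle's place in the row. 54 (x) by 58 (y) by 46 mm tall, with a 23 mm round hole 42 mm deep in the middle of its top, on which the nozzle's flange rests. Origin: centre of its underside; axes as the rack's.
- holder_green: green plastic block fixed on the rack, in which the green nozzle stands at the start: it marks that nozzle's place in the row. 54 (x) by 58 (y) by 46 mm tall, with a 23 mm round hole 42 mm deep in the middle of its top, on which the nozzle's flange rests. Origin: centre of its underside; axes as the rack's.
- holder_white: white plastic block fixed on the rack, in which the white nozzle stands at the start: it marks that nozzle's place in the row. 54 (x) by 58 (y) by 46 mm tall, with a 23 mm round hole 42 mm deep in the middle of its top, on which the nozzle's flange rests. Origin: centre of its underside; axes as the rack's.
- rack: storage rack, fixed: grey base 170 by 300 mm with an aluminium rail that carries the holders at x = 0, y = +97.5, +32.5, -32.5, -97.5 mm, undersides 30 mm up. Origin: under the row's middle, at bench level. y runs along the row to its left end seen from the robot, x away from the robot (yaw up to 0.3 rad either way). Small loose parts up to 22 mm tall behind the row.
- manifold: flow manifold, fixed: grey block 70 (x) by 270 mm (y) on legs over a blue plate. Flat top 95 mm up with four round ports, 23 mm wide, 45 deep, at x = 0, y = +97.5, +32.5, -32.5, -97.5 mm. Origin: under the row's middle, at bench level. y to the row's left end seen from the robot, where a black-knobbed tap is (to y = 195, 106 mm tall); yaw up to 0.3 rad; handles behind, 55 mm tall.
There are look-alikes about, which are no part of the job. Leave any purple look-alike of the nozzle_red alone.

How it is judged:
At the end, for the whole second after the job is handed in: Every nozzle stands in the manifold port with the same place in the row (left to right) as its holder of the same colour has in the rack: within 8 mm of the port's centre along and across the row, flange within 4 mm of the block's top, axis within 0.1 rad of vertical, released and at rest (((y of holder_red in the frame of rack between 0.0825 and 0.1125 m and y of nozzle_red in the frame of manifold between 0.0895 and 0.1055 m) or (y of holder_red in the frame of rack between 0.0175 and 0.0475 m and y of nozzle_red in the frame of manifold between 0.0245 and 0.0405 m) or (y of holder_red in the frame of rack between -0.0475 and -0.0175 m and y of nozzle_red in the frame of manifold between -0.0405 and -0.0245 m) or (y of holder_red in the frame of rack between -0.1125 and -0.0825 m and y of nozzle_red in the frame of manifold between -0.1055 and -0.0895 m)) and x of nozzle_red in the frame of manifold between -0.008 and 0.008 m and z of nozzle_red in the frame of manifold between 0.091 and 0.099 m and angle between each of nozzle_red, nozzle_yellow, nozzle_green, nozzle_white's own z axis and vertical below 0.1 rad and linear speed of each of nozzle_red, nozzle_yellow, nozzle_green, nozzle_white below 0.02 m/s and ((y of holder_yellow in the frame of rack between 0.0825 and 0.1125 m and y of nozzle_yellow in the frame of manifold between 0.0895 and 0.1055 m) or (y of holder_yellow in the frame of rack between 0.0175 and 0.0475 m and y of nozzle_yellow in the frame of manifold between 0.0245 and 0.0405 m) or (y of holder_yellow in the frame of rack between -0.0475 and -0.0175 m and y of nozzle_yellow in the frame of manifold between -0.0405 and -0.0245 m) or (y of holder_yellow in the frame of rack between -0.1125 and -0.0825 m and y of nozzle_yellow in the frame of manifold between -0.1055 and -0.0895 m)) and x of nozzle_yellow in the frame of manifold between -0.008 and 0.008 m and z of nozzle_yellow in the frame of manifold between 0.091 and 0.099 m and ((y of holder_green in the frame of rack between 0.0825 and 0.1125 m and y of nozzle_green in the frame of manifold between 0.0895 and 0.1055 m) or (y of holder_green in the frame of rack between 0.0175 and 0.0475 m and y of nozzle_green in the frame of manifold between 0.0245 and 0.0405 m) or (y of holder_green in the frame of rack between -0.0475 and -0.0175 m and y of nozzle_green in the frame of manifold between -0.0405 and -0.0245 m) or (y of holder_green in the frame of rack between -0.1125 and -0.0825 m and y of nozzle_green in the frame of manifold between -0.1055 and -0.0895 m)) and x of nozzle_green in the frame of manifold between -0.008 and 0.008 m and z of nozzle_green in the frame of manifold between 0.091 and 0.099 m and ((y of holder_white in the frame of rack between 0.0825 and 0.1125 m and y of nozzle_white in the frame of manifold between 0.0895 and 0.1055 m) or (y of holder_white in the frame of rack between 0.0175 and 0.0475 m and y of nozzle_white in the frame of manifold between 0.0245 and 0.0405 m) or (y of holder_white in the frame of rack between -0.0475 and -0.0175 m and y of nozzle_white in the frame of manifold between -0.0405 and -0.0245 m) or (y of holder_white in the frame of rack between -0.1125 and -0.0825 m and y of nozzle_white in the frame of manifold between -0.1055 and -0.0895 m)) and x of nozzle_white in the frame of manifold between -0.008 and 0.008 m and z of nozzle_white in the frame of manifold between 0.091 and 0.099 m); the robot touches nothing.
It fails at once if the red nozzle is dropped or rammed into a port: over 0.6 m/s with its tip in the block (a free fall of some 18 mm) (x of nozzle_red in the frame of manifold between -0.02 and 0.02 m and y of nozzle_red in the frame of manifold between -0.12 and 0.12 m and z of nozzle_red in the frame of manifold below 0.13 m and linear speed of nozzle_red above 0.6 m/s).
It fails at once if the yellow nozzle is dropped or rammed into a port: over 0.6 m/s with its tip in the block (a free fall of some 18 mm) (x of nozzle_yellow in the frame of manifold between -0.02 and 0.02 m and y of nozzle_yellow in the frame of manifold between -0.12 and 0.12 m and z of nozzle_yellow in the frame of manifold below 0.13 m and linear speed of nozzle_yellow above 0.6 m/s).
It fails at once if the green nozzle is dropped or rammed into a port: over 0.6 m/s with its tip in the block (a free fall of some 18 mm) (x of nozzle_green in the frame of manifold between -0.02 and 0.02 m and y of nozzle_green in the frame of manifold between -0.12 and 0.12 m and z of nozzle_green in the frame of manifold below 0.13 m and linear speed of nozzle_green above 0.6 m/s).
It fails at once if the white nozzle is dropped or rammed into a port: over 0.6 m/s with its tip in the block (a free fall of some 18 mm) (x of nozzle_white in the frame of manifold between -0.02 and 0.02 m and y of nozzle_white in the frame of manifold between -0.12 and 0.12 m and z of nozzle_white in the frame of manifold below 0.13 m and linear speed of nozzle_white above 0.6 m/s).
It also fails if it takes over 96 s, if anything falls off the work surface, if the arm or the gripper's body presses on something with over 40 N, if the wrist force passes 120 N, or if a joint passes its speed limit or range.

ROBOT

A 6-joint arm with a two-finger parallel gripper is mounted at the origin on the work surface. World frame = base frame: x ahead of the robot, y to its left, z up, the work surface at z = 0. Lengths are in m, angles in rad, forces in N, time in s.
With the tool pointing down it reaches from about 0.25 to 0.775 m from the base axis. Payload 4 kg.
Tool frame: the origin (TCP) lies midway between the tips of the shut fingers; the grasp point (between the pads) lies 19 mm behind it (robot.tcp_to_grasp is the z of the grasp point in the tool frame, in m); z points along the fingers, y is the line along which they close (so a half turn about z gives the same grasp; the last joint's range is limited). The gripper opens to 94 mm and grips with 3 to 60 N. Pads are 16 mm wide; open, the fingers measure 119 mm over their backs; the gripper's body (75 mm by 177 mm) begins 78 mm behind the grasp point.
Start: joints at [1.034, 0.087, 1.371, -0, 1.684, -0.103], TCP at [0.231, 0.499, 0.206] pointing down, gripper open.
Joint ranges: [-3.1, 3.1], [-0.76, 2.03], [0.27, 2.55], [-1.08, 4.22], [0.17, 2.65], [-2.57, 2.57]. Speed limits (rad/s): [2.79, 2.79, 3.14, 3.14, 3.14, 3.14].

INTERFACE

Orientations are given as [roll, pitch, yaw] about the fixed x, y, z axes, in that order (R = Rz(yaw) Ry(pitch) Rx(roll)).
In Python, from bench import robot gives the robot as it stands. The module is installed in compiled form; this text tells all that it offers.
- The arm moves only by the tool move_arm, never from a script. Its argument "motion" is one flat list of numbers, 7 for each row, row after row: the turn, a rotation vector about the tool's x, y, z in units of 45 degrees (1.0 is 45 degrees), then the shift along the tool's x, y, z in units of 100 mm (1.0 is 100 mm), then the opening, from 0 (shut) to 1 (fully open). A call has 1 to 12 rows; each row shifts and turns the commanded pose from where the row before left it, along the tool's axes as they then stand; what a row does not reach is not made up. A row lasts 1/12 s, in which the tool goes at most 41.7 mm and 7.16 degrees, less where a joint would pass 70% of its speed; a pose out of reach is approached as far as the arm can. A call with a number of a shift or a turn outside -1 to 1 is refused whole. A call with a gripper value outside its range is refused whole. The fingers move at their own pace and stop on an object; the grip force is fixed at half the most. Time passes only in rows, so rows that do not move let the fingers close. It gives the time, the measured TCP pose, the force, the opening and the grip force at its end, in the units of the state.
- robot.get_obs(): the state, without advancing time (a new reading comes with each control period).
- robot.snapshot(name): name is "scene" or "top" or "wrist"; returns the picture (420x560x3 uint8, red, green, blue); there is no depth.
- robot.get_calibration(name): a dict with "fx", "fy", "cx", "cy" (pixels), "R" (3x3) and "t" (3): a world point X has camera coordinates R X + t. Camera axes: x right, y down, z forward; pixel columns grow to the right and rows downward; lengths in m; the calibration is good to about 2 mm. A picture is of the moment at which its call begins: read the wrist's pose just before it. get_calibration takes no time and is no camera call; for the wrist camera it gives the pose at the moment of the call.
- robot.close_job(): hands the job in; it is judged then, once.
The state is a dict: "time": time; "joint_positions": joint angles; "qvel": joint speeds; "joint_torque": joint torques, N m; "tool_pos": TCP position; "ee_rot": TCP orientation; "wrist_force": force on the tool from outside, world axes, zero at the start; "wrist_torque": the same for the moment, N m; "width": finger opening in m; "finger_force": force on a finger pad.
Only numpy, scipy, OpenCV 4.12 (cv2) and the standard library are available. Lean on these libraries where they do the work, as an engineer would, in place of code of your own. Each camera call takes 0.05 s, during which the arm holds its last target. There are 200 camera calls.

## Working session

There is one attempt and no reset: what is moved stays moved. The work goes in short steps, Python scripts to look and compute and a tool call to move; the robot and the scene stay as the last step left them, time stands still between calls to the robot, and variables do not carry over. Pictures are saved under pics/ and viewed, at most 14 in all, crops included, and the job is handed in when it is done.

Besides the shell and the picture viewer there is one more tool, called as name(argument=value, ...) on one line, values as JSON. move_arm: Moves the arm, as the interface text tells. Shifts and turns lie within -1 to 1; 1 stands for 100 mm of shift or 45 degrees of turn. Its arguments: {"type":"object","properties":{"motion":{"type":"array","items":{"type":"number"}}},"required":["motion"]}

```bash
mkdir -p pics
python3 - <<'E'
from bench import robot
import cv2
for n in("scene","top"):
    cv2.imwrite(f"pics/{n}0.png",robot.snapshot(n)[:,:,::-1]); c=robot.get_calibration(n); print(n,c)
o=robot.get_obs();print(o["time"],o["tool_pos"],o["ee_rot"],o["width"],robot.tcp_to_grasp)
E
```

```text
scene {'fx': 423.62485149611024, 'fy': 423.62485149611024, 'cx': 278.088493789756, 'cy': 208.84563568426753, 'R': array([[-0.16278006,  0.98645535,  0.02021136],
       [ 0.69494053,  0.12916892, -0.70737051],
       [-0.7004001 , -0.10110012, -0.70655393]]), 't': array([ 0.1029305 , -0.27080128,  1.24031937])}
top {'fx': 445.77205793853216, 'fy': 445.77205793853216, 'cx': 279.3247752737361, 'cy': 211.8439868512793, 'R': array([[-0.02087128, -0.99946392,  0.02522437],
       [-0.99053564,  0.01724825, -0.13616773],
       [ 0.13565965, -0.02782763, -0.99036462]]), 't': array([-0.02114783,  0.49122533,  1.14400915])}
0.1 [0.23093365 0.49862938 0.2044097 ] [-3.13959571e+00 -1.89625642e-04  2.70780700e+00] 0.09398857805281023 -0.0188
```

View pics/scene0.png

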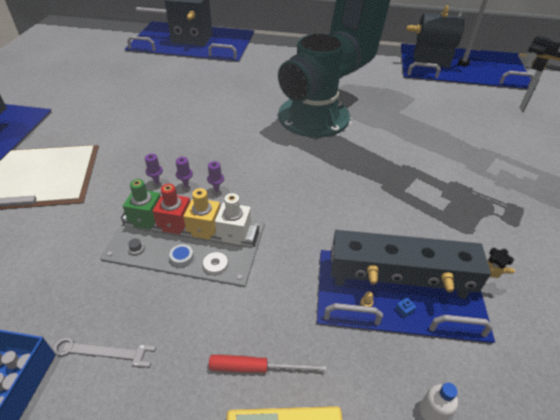

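View pics/top0.png

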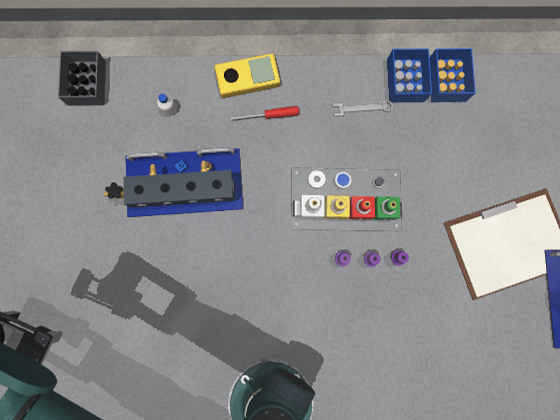

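Scene and top show, from left to right seen by the robot: white, yellow, red, green in the rack (top picture about (313,203) to (390,206)). The manifold ports are at (140,190) to (217,184), with the tap on the left. Next I'll view enlarged crops.

Run:
```python
import cv2,numpy as np
s=cv2.imread("pics/scene0.png");t=cv2.imread("pics/top0.png")
def crop(i,x,y,w,h,k):
    c=cv2.resize(i[y:y+h,x:x+w],None,fx=k,fy=k,interpolation=cv2.INTER_CUBIC)
    for a in range(0,w,10): cv2.line(c,(a*k,0),(a*k,12 if (x+a)%50==0 else 5),(0,255,255),1)
    for a in range(0,h,10): cv2.line(c,(0,a*k),(12 if (y+a)%50==0 else 5,a*k),(0,255,255),1)
    return c
cv2.imwrite("pics/a.png",np.vstack([crop(t,290,170,130,60,6)[:, :780],crop(t,110,160,130,40,6)]))
cv2.imwrite("pics/b.png",np.vstack([crop(s,120,170,160,60,5),crop(s,330,220,160,60,5)]))
```

```text
(no output)
```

View pics/a.png

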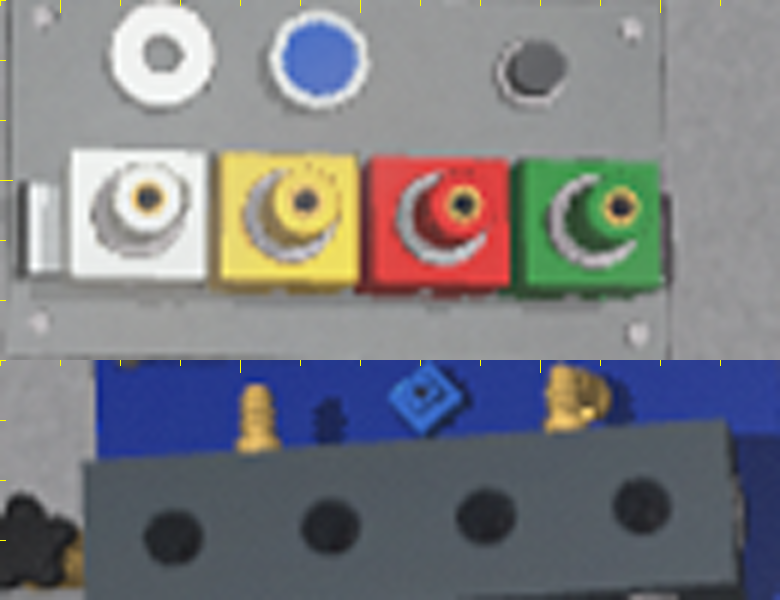

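View pics/b.png

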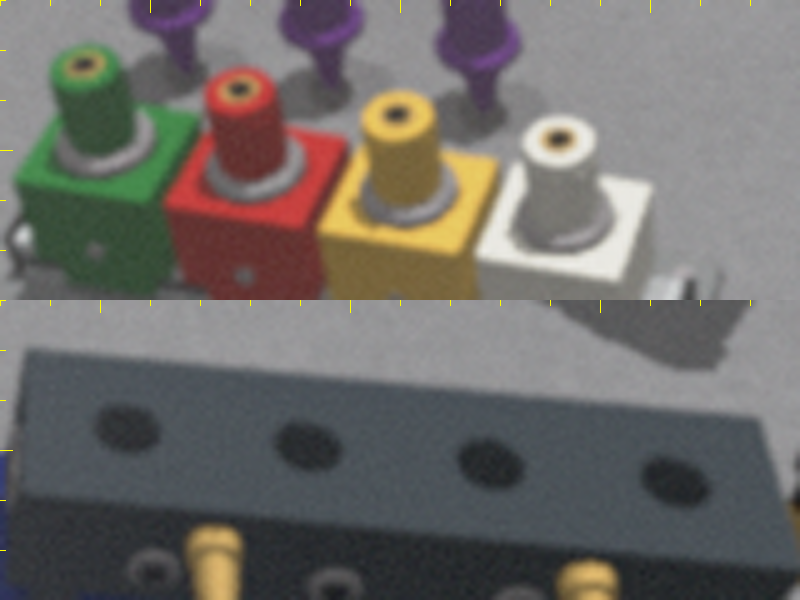

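Dark cap-top dots and ports are clear in both crops; triangulating them.

```bash
cat > tri.py <<'E'
from bench import robot
import cv2,numpy as np
def P(c):
    return np.array([[c['fx'],0,c['cx']],[0,c['fy'],c['cy']],[0,0,1]])@np.c_[c['R'],c['t']]
def tri(ca,pa,cb,pb):
    X=cv2.triangulatePoints(P(ca),P(cb),np.float64(pa).T,np.float64(pb).T);return (X[:3]/X[3]).T
def proj(c,X):
    q=P(c)@np.append(X,1);return q[:2]/q[2]
def ray(c,p,z):  # intersect with height z
    d=c['R'].T@np.array([(p[0]-c['cx'])/c['fx'],(p[1]-c['cy'])/c['fy'],1]);o=-c['R'].T@c['t']
    return o+d*(z-o[2])/d[2]
E
python3 - <<'E'
from tri import *
def un(p,k,o): return (np.array(p,float)+.5)/k-.5+o
ct,cs=robot.get_calibration("top"),robot.get_calibration("scene")
D={'caps':(un([(148,198),(306,202),(464,204),(621,207)],6,(290,170)),un([(558,139),(398,115),(240,90),(84,65)],5,(120,170)),None),
'ports':(un([(173,178),(330,167),(486,156),(641,146)],6,(110,160)),un([(676,181),(491,163),(308,146),(127,129)],5,(330,220)),None)}
for n,(a,b,_) in D.items():
    X=tri(ct,a,cs,b);print(n);print(X.round(4))
    h=.12 if n=='caps' else .095
    print('ray top',np.array([ray(ct,p,h)[:2] for p in a]).round(4).tolist());print('ray scene',np.array([ray(cs,p,h)[:2] for p in b]).round(4).tolist())
    d=X[0]-X[-1];print('len',np.linalg.norm(d),'yaw',np.arctan2(-d[0],d[1]), 'mean',X.mean(0), np.linalg.norm(X.mean(0)[:2]))
    for Xi,p,q in zip(X,a,b): print((proj(ct,Xi)-p).round(2),(proj(cs,Xi)-q).round(2))
E
```

```text
caps
[[ 0.5007 -0.1152  0.1191]
 [ 0.498  -0.1801  0.1183]
 [ 0.496  -0.2451  0.1188]
 [ 0.4937 -0.3102  0.1191]]
ray top [[0.5004, -0.1145], [0.4977, -0.1794], [0.4957, -0.2446], [0.4934, -0.3095]]
ray scene [[0.5016, -0.1156], [0.4998, -0.1798], [0.4973, -0.2447], [0.4945, -0.3102]]
len 0.19512593493113203 yaw -0.03586891577207152 mean [ 0.49708781 -0.21265541  0.11882198] 0.5406649744359208
[ 0.24 -0.05] [0.34 0.03]
[ 0.15 -0.04] [0.22 0.03]
[ 0.1  -0.03] [0.14 0.02]
[ 0.18 -0.07] [0.26 0.04]
ports
[[0.5458 0.323  0.0934]
 [0.5494 0.2578 0.0936]
 [0.5531 0.1928 0.0934]
 [0.5564 0.128  0.093 ]]
ray top [[0.5455, 0.3225], [0.5492, 0.2575], [0.5528, 0.1927], [0.556, 0.128]]
ray scene [[0.5472, 0.3224], [0.5507, 0.2574], [0.5545, 0.1924], [0.5582, 0.1274]]
len 0.1953296277427706 yaw 0.05426051737649496 mean [0.55120466 0.22541509 0.09337038] 0.5955153561899605
[-0.03 -0.01] [-0.05 -0.  ]
[-0.01 -0.  ] [-0.01 -0.  ]
[0.04 0.  ] [0.06 0.  ]
[0.11 0.  ] [0.17 0.01]
```

Heights (0.119 against 0.120, 0.0935 against 0.095) and spacings (195 mm) match the text to within 2 mm. I'll use tool yaw +90° throughout, which makes tool x = world y and tool y = world x, with z down.

move_arm(motion=[0, 0, 0.145, 0, 0, -0.02, 1, 0, 0, 0.145, 0, 0, -0.02, 1, 0, 0, 0.145, 0, 0, -0.02, 1, 0, 0, 0.145, 0, 0, -0.02, 1, 0, 0, 0.145, 0, 0, -0.02, 1, 0, 0, 0.145, 0, 0, -0.02, 1, 0, 0, 0.145, 0, 0, -0.02, 1, 0, 0, 0.145, 0, 0, -0.02, 1, 0, 0, 0.145, 0, 0, -0.02, 1, 0, 0, 0.143, 0, 0, -0.02, 1, 0, 0, 0, 0, 0, 0, 1])

```text
time: 1.02
tool_pos: [0.2312, 0.499, 0.2253]
ee_rot: [-3.142, 0.0, 1.569]
wrist_force: [0.6, 0.5, -0.0]
width: 0.0941
finger_force: 0.0
```

move_arm(motion=[0, 0, 0, -0.25, 0.25, 0, 0.6, 0, 0, 0, -0.25, 0.25, 0, 0.6, 0, 0, 0, -0.25, 0.25, 0, 0.6, 0, 0, 0, -0.25, 0.25, 0, 0.6, 0, 0, 0, -0.25, 0.25, 0, 0.6, 0, 0, 0, -0.25, 0.25, 0, 0.6, 0, 0, 0, -0.25, 0.25, 0, 0.6, 0, 0, 0, -0.25, 0.25, 0, 0.6, 0, 0, 0, -0.25, 0.25, 0, 0.6, 0, 0, 0, -0.25, 0.25, 0, 0.6, 0, 0, 0, -0.24, 0.2, 0, 0.6, 0, 0, 0, 0, 0, 0, 0.6])

```text
time: 2.02
tool_pos: [0.504, 0.2205, 0.2242]
ee_rot: [-3.141, 0.003, 1.567]
wrist_force: [-0.1, 0.5, -0.1]
width: 0.0566
finger_force: 0.0
```

Run:
```python
from tri import *
c=robot.get_calibration("wrist");i=robot.snapshot("wrist")
cv2.imwrite("pics/w1.png",i[:,:,::-1]);np.save("w1.npy",P(c));print(robot.get_obs()["tool_pos"],-c['R'].T@c['t'])
for p in [(.5455,.3227),(.5492,.2577),(.5528,.1927),(.556,.128)]: print(proj(c,np.array([*p,.095])).round(1))
```

```text
[0.50228146 0.22275399 0.22436979] [0.50402547 0.29534165 0.40178977]
[327.9  76.8]
[329.7 156.9]
[331.2 228.6]
[332.2 292.8]
```

View pics/w1.png

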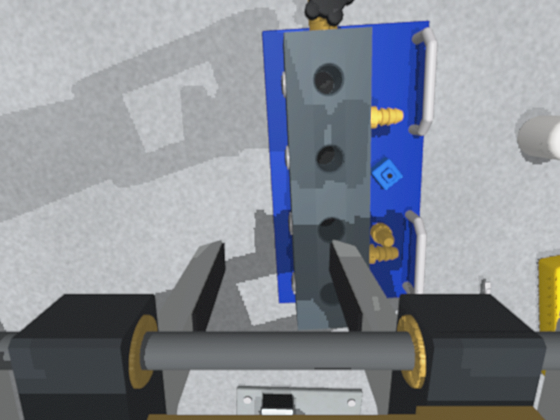

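The wrist picture shows the ports at (329,80), (330,158), (331,231) and (332,294). That is within about 2–3 px (2 mm) of the prediction, and the arm was still settling. Going to the white nozzle.

move_arm(motion=[0, 0, 0, -0.34, 0, 0, 0.6, 0, 0, 0, -0.34, 0, 0, 0.6, 0, 0, 0, -0.34, 0, 0, 0.6, 0, 0, 0, -0.34, 0, 0, 0.6, 0, 0, 0, -0.34, 0, 0, 0.6, 0, 0, 0, -0.34, 0, 0, 0.6, 0, 0, 0, -0.34, 0, 0, 0.6, 0, 0, 0, -0.34, 0, 0, 0.6, 0, 0, 0, -0.34, 0, 0, 0.6, 0, 0, 0, -0.32, 0, 0, 0.6, 0, 0, 0, 0, 0, 0.2, 0.6, 0, 0, 0, 0, 0, 0, 0.6])

```text
time: 3.07
tool_pos: [0.4993, -0.1127, 0.2021]
ee_rot: [-3.136, -0.003, 1.571]
wrist_force: [-0.3, -0.1, -1.3]
width: 0.0566
finger_force: 0.0
```

Run:
```python
from tri import *
robot.snapshot("top");robot.snapshot("top")
c=robot.get_calibration("wrist");i=robot.snapshot("wrist")
cv2.imwrite("pics/w2.png",i[:,:,::-1]);o=robot.get_obs();print(o["tool_pos"],o["ee_rot"],-c['R'].T@c['t'])
for p in [(.5004,-.1145),(.4977,-.1794),(.4957,-.2446),(.4934,-.3095)]: print(proj(c,np.array([*p,.12])).round(1))
```

```text
[ 0.50087725 -0.11151512  0.20555904] [-3.14109455e+00 -9.45666457e-04  1.57325352e+00] [ 0.50030223 -0.03756903  0.38254628]
[277.8 217. ]
[274.3 293.2]
[272.  361.5]
[269.6 422.4]
```

View pics/w2.png

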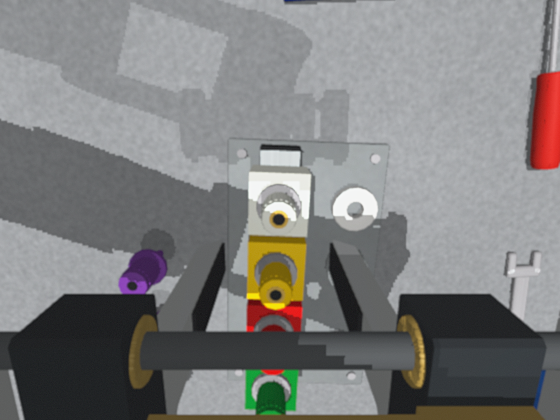

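The white cap centre is at (279,219.5) and was predicted at (278,217). The yellow is at (276,295) against (274,293). So the wrist view agrees to about 2 mm, with the same offset as at the ports. I take white as (0.501,-0.1155); descend and grip.

move_arm(motion=[0, 0, 0, -0.04, 0, 0.2, 0.6, 0, 0, 0, 0, 0, 0.25, 0.6, 0, 0, 0, 0, 0, 0.25, 0.6, 0, 0, 0, 0, 0, 0.2, 0.6, 0, 0, 0, 0, 0, 0.15, 0.6, 0, 0, 0, 0, 0, 0.12, 0.6, 0, 0, 0, 0, 0, 0, 0.6, 0, 0, 0, 0, 0, 0, 0.6, 0, 0, 0, 0, 0, 0, 0, 0, 0, 0, 0, 0, 0, 0, 0, 0, 0, 0, 0, 0, 0, 0, 0, 0, 0, 0, 0, 0])

```text
time: 4.22
tool_pos: [0.5016, -0.1172, 0.0895]
ee_rot: [3.14, 0.001, 1.571]
wrist_force: [0.7, 0.7, -0.1]
width: 0.0331
finger_force: 0.0
```

move_arm(motion=[0, 0, 0, 0, 0, 0, 0, 0, 0, 0, 0, 0, 0, 0, 0, 0, 0, 0, 0, 0, 0])

```text
time: 4.47
tool_pos: [0.5014, -0.1172, 0.0892]
ee_rot: [3.14, 0.0, 1.57]
wrist_force: [-0.5, -0.7, 2.2]
width: 0.0274
finger_force: 30.0
```

move_arm(motion=[0, 0, 0, 0, 0, -0.2, 0, 0, 0, 0, 0, 0, -0.35, 0, 0, 0, 0, 0, 0, -0.35, 0, 0, 0, 0, 0, 0, -0.3, 0, 0, 0, 0, 0.3, 0, 0, 0, 0, 0, 0, 0.35, 0.05, 0, 0, 0, 0, 0, 0.35, 0.05, 0, 0, 0, 0, 0, 0.35, 0.05, 0, 0, 0, 0, 0, 0.35, 0.05, 0, 0, 0, 0, 0, 0.35, 0.05, 0, 0, 0, 0, 0, 0.35, 0.05, 0, 0, 0, 0, 0, 0.35, 0.05, 0, 0])

```text
time: 5.47
tool_pos: [0.5356, 0.1596, 0.2075]
ee_rot: [-3.14, 0.0, 1.57]
wrist_force: [0.1, 0.9, -1.7]
width: 0.0275
finger_force: 30.0
```

move_arm(motion=[0, 0, 0, 0.35, 0.05, 0, 0, 0, 0, 0, 0.35, 0.05, 0, 0, 0, 0, 0, 0.35, 0, 0, 0, 0, 0, 0, 0.35, 0, 0, 0, 0, 0, 0, 0.225, 0, 0, 0, 0, 0, 0, 0, 0, 0, 0, 0, 0, 0, 0, 0, 0, 0, 0, 0, 0, 0, 0, 0, 0])

```text
time: 6.13
tool_pos: [0.5459, 0.3198, 0.2075]
ee_rot: [-3.14, 0.001, 1.57]
wrist_force: [-0.2, -0.3, -2.7]
width: 0.0276
finger_force: 30.0
```

Run:
```python
from tri import *
c=robot.get_calibration("wrist");i=robot.snapshot("wrist")
cv2.imwrite("pics/w3.png",i[:,:,::-1]);o=robot.get_obs();print(o["tool_pos"],o["ee_rot"],o["width"],o["wrist_force"])
for p in [(.5462,.3222),(.5497,.257)]: print(proj(c,np.array([*p,.095])).round(1))
for z in(.055,-.049+.0): print(proj(c,o["tool_pos"]+np.array([0,0,.033])))
```

```text
[0.54615554 0.31935822 0.20795027] [-3.14073476e+00  1.00434898e-03  1.56946166e+00] 0.027538648724656525 [ 0.05687549 -0.31116831 -2.50557772]
[277.9 201.1]
[281.8 272.3]
[278.11352317 286.02020713]
[278.11352317 286.02020713]
```

View pics/w3.png

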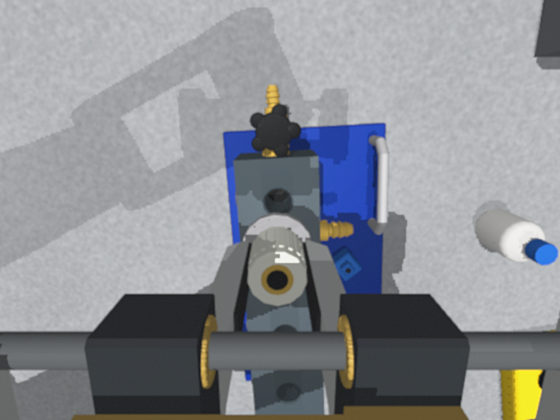

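Port 1 is visible at (278,202) and the cap dot at (277,280). Allowing for height, the nozzle sits about +1.8 mm in y from the TCP, so it lies within 1 mm of the port in x and y. Lowering gently.

move_arm(motion=[0, 0, 0, 0, 0, 0.2, 0, 0, 0, 0, 0, 0, 0.2, 0, 0, 0, 0, 0, 0, 0.1, 0, 0, 0, 0, 0, 0, 0.08, 0, 0, 0, 0, 0, 0, 0.08, 0, 0, 0, 0, 0, 0, 0.08, 0, 0, 0, 0, 0, 0, 0.08, 0, 0, 0, 0, 0, 0, 0.08, 0, 0, 0, 0, 0, 0, 0.08, 0, 0, 0, 0, 0, 0, 0.08, 0, 0, 0, 0, 0, 0, 0.08, 0, 0, 0, 0, 0, 0, 0, 0])

```text
time: 7.18
tool_pos: [0.5465, 0.3216, 0.105]
ee_rot: [3.136, -0.004, 1.571]
wrist_force: [-13.0, -4.0, 29.5]
width: 0.0277
finger_force: 30.0
```

Pressed down a little too far (30 N); ease off, then read.

move_arm(motion=[0, 0, 0, 0, 0, -0.08, 0, 0, 0, 0, 0, 0, -0.02, 0, 0, 0, 0, 0, 0, 0, 0])

```text
time: 7.43
tool_pos: [0.5467, 0.3208, 0.1051]
ee_rot: [3.14, -0.001, 1.571]
wrist_force: [-1.0, -1.5, 14.4]
width: 0.0274
finger_force: 30.0
```

move_arm(motion=[0, 0, 0, 0, 0, -0.02, 0, 0, 0, 0, 0, 0, 0, 0, 0, 0, 0, 0, 0, 0, 0.3, 0, 0, 0, 0, 0, 0, 0.6, 0, 0, 0, 0, 0, 0, 0.6, 0, 0, 0, 0, 0, 0, 0.6])

```text
time: 7.93
tool_pos: [0.5461, 0.3204, 0.1062]
ee_rot: [-3.141, 0.0, 1.57]
wrist_force: [-0.4, -0.1, -0.7]
width: 0.0448
finger_force: 0.0
```

move_arm(motion=[0, 0, 0, 0, 0, -0.2, 0.6, 0, 0, 0, 0, 0, -0.3, 0.6, 0, 0, 0, 0, 0, -0.35, 0.6, 0, 0, 0, -0.2, 0, -0.17, 0.6, 0, 0, 0, -0.35, -0.05, 0, 0.6, 0, 0, 0, -0.35, -0.05, 0, 0.6, 0, 0, 0, -0.35, -0.05, 0, 0.6, 0, 0, 0, -0.35, -0.05, 0, 0.6, 0, 0, 0, -0.35, -0.05, 0, 0.6, 0, 0, 0, -0.35, -0.05, 0, 0.6, 0, 0, 0, -0.35, -0.05, 0, 0.6, 0, 0, 0, -0.35, -0.05, 0, 0.6])

```text
time: 8.93
tool_pos: [0.5056, 0.019, 0.2087]
ee_rot: [3.141, 0.0, 1.571]
wrist_force: [-0.1, -0.0, 0.2]
width: 0.0565
finger_force: 0.0
```

move_arm(motion=[0, 0, 0, -0.35, -0.05, 0, 0.6, 0, 0, 0, -0.35, 0, 0, 0.6, 0, 0, 0, -0.35, 0, 0, 0.6, 0, 0, 0, -0.35, 0, 0, 0.6, 0, 0, 0, -0.35, 0, 0, 0.6, 0, 0, 0, -0.26, -0.02, 0, 0.6, 0, 0, 0, 0, 0, 0, 0.6, 0, 0, 0, 0, 0, 0, 0.6, 0, 0, 0, 0, 0, 0, 0.6])

```text
time: 9.68
tool_pos: [0.499, -0.1799, 0.2085]
ee_rot: [3.141, -0.001, 1.571]
wrist_force: [0.5, 0.1, 0.4]
width: 0.0564
finger_force: 0.0
```

Run:
```python
from tri import *
i=robot.snapshot("scene");t=robot.snapshot("top")
cv2.imwrite("pics/s2.png",np.vstack([cv2.resize(a,None,fx=4,fy=4,interpolation=cv2.INTER_CUBIC)[:,:,::-1] for a in (i[215:295,330:500],t[160:210,100:270])]))
o=robot.get_obs();print(o["tool_pos"],o["ee_rot"],o["width"])
```

```text
[ 0.49920791 -0.1792308   0.20863108] [ 3.14124000e+00 -4.09177058e-04  1.57225395e+00] 0.05634855160633258
```

View pics/s2.png

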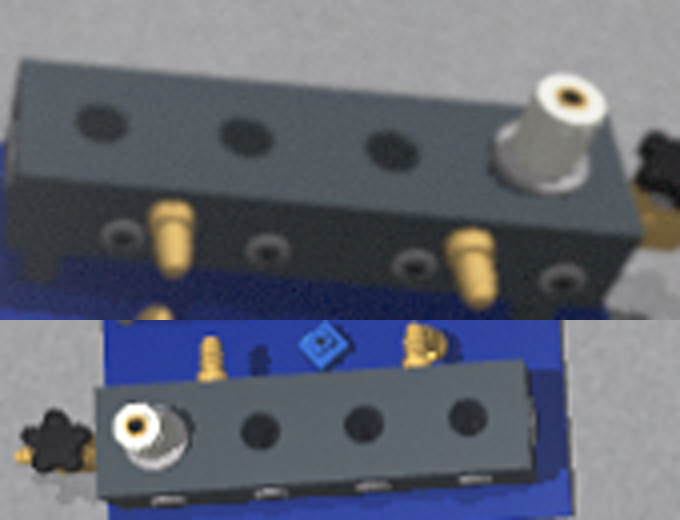

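White sits flat in port 1: cap dot at (572,97), flange at (542,172), touching the block. Now descend on yellow.

move_arm(motion=[0, 0, 0, 0, 0, 0.2, 0.6, 0, 0, 0, 0, 0, 0.3, 0.6, 0, 0, 0, 0, 0, 0.3, 0.6, 0, 0, 0, 0, 0, 0.2, 0.6, 0, 0, 0, 0, 0, 0.15, 0.6, 0, 0, 0, 0, 0, 0.05, 0.6, 0, 0, 0, 0, 0, 0, 0.6, 0, 0, 0, 0, 0, 0, 0, 0, 0, 0, 0, 0, 0, 0, 0, 0, 0, 0, 0, 0, 0, 0, 0, 0, 0, 0, 0, 0, 0, 0, 0, 0, 0, 0, 0])

```text
time: 10.78
tool_pos: [0.4995, -0.1807, 0.0895]
ee_rot: [3.14, 0.001, 1.571]
wrist_force: [-0.1, 0.1, 0.4]
width: 0.0276
finger_force: 30.0
```

move_arm(motion=[0, 0, 0, 0, 0, 0, 0, 0, 0, 0, 0, 0, 0, 0, 0, 0, 0, 0, 0, 0, 0])

```text
time: 11.03
tool_pos: [0.4995, -0.1808, 0.0895]
ee_rot: [3.14, 0.001, 1.57]
wrist_force: [-1.1, 0.5, 5.3]
width: 0.0277
finger_force: 30.0
```

move_arm(motion=[0, 0, 0, 0, 0, -0.2, 0, 0, 0, 0, 0, 0, -0.35, 0, 0, 0, 0, 0, 0, -0.35, 0, 0, 0, 0, 0, 0, -0.3, 0, 0, 0, 0, 0.3, 0, 0, 0, 0, 0, 0, 0.35, 0.05, 0, 0, 0, 0, 0, 0.35, 0.05, 0, 0, 0, 0, 0, 0.35, 0.05, 0, 0, 0, 0, 0, 0.35, 0.05, 0, 0, 0, 0, 0, 0.35, 0.05, 0, 0, 0, 0, 0, 0.35, 0.05, 0, 0, 0, 0, 0, 0.35, 0.05, 0, 0])

```text
time: 12.03
tool_pos: [0.5336, 0.0962, 0.2073]
ee_rot: [-3.14, 0.0, 1.57]
wrist_force: [0.8, -0.9, -1.8]
width: 0.0274
finger_force: 30.0
```

move_arm(motion=[0, 0, 0, 0.35, 0.06, 0, 0, 0, 0, 0, 0.35, 0.05, 0, 0, 0, 0, 0, 0.35, 0.05, 0, 0, 0, 0, 0, 0.35, 0, 0, 0, 0, 0, 0, 0.225, 0, 0, 0, 0, 0, 0, 0, 0, 0, 0, 0, 0, 0, 0, 0, 0, 0, 0, 0, 0, 0, 0, 0, 0])

```text
time: 12.7
tool_pos: [0.5499, 0.2563, 0.2075]
ee_rot: [-3.14, 0.001, 1.57]
wrist_force: [0.1, -0.2, -1.4]
width: 0.0275
finger_force: 30.0
```

move_arm(motion=[0, 0, 0, 0, 0, 0.2, 0, 0, 0, 0, 0, 0, 0.2, 0, 0, 0, 0, 0, 0, 0.1, 0, 0, 0, 0, 0, 0, 0.08, 0, 0, 0, 0, 0, 0, 0.08, 0, 0, 0, 0, 0, 0, 0.08, 0, 0, 0, 0, 0, 0, 0.08, 0, 0, 0, 0, 0, 0, 0.08, 0, 0, 0, 0, 0, 0, 0.08, 0, 0, 0, 0, 0, 0, 0.02, 0, 0, 0, 0, 0, 0, 0, 0, 0, 0, 0, 0, 0, 0, 0])

```text
time: 13.7
tool_pos: [0.5502, 0.2571, 0.1086]
ee_rot: [3.141, -0.0, 1.571]
wrist_force: [0.6, 0.4, -0.6]
width: 0.0275
finger_force: 30.0
```

move_arm(motion=[0, 0, 0, 0, 0, 0.02, 0, 0, 0, 0, 0, 0, 0.015, 0, 0, 0, 0, 0, 0, 0, 0])

```text
time: 13.95
tool_pos: [0.5506, 0.2573, 0.108]
ee_rot: [3.139, -0.001, 1.571]
wrist_force: [-2.6, -0.8, 6.9]
width: 0.0276
finger_force: 30.0
```

Contact (7 N): seated. Release, lift, and go to red.

move_arm(motion=[0, 0, 0, 0, 0, 0, 0.3, 0, 0, 0, 0, 0, 0, 0.6, 0, 0, 0, 0, 0, 0, 0.6, 0, 0, 0, 0, 0, 0, 0.6, 0, 0, 0, 0, 0, -0.1, 0.6, 0, 0, 0, 0, 0, -0.25, 0.6, 0, 0, 0, 0, 0, -0.35, 0.6, 0, 0, 0, 0, 0, -0.3, 0.6, 0, 0, 0, -0.35, -0.05, 0, 0.6, 0, 0, 0, -0.35, -0.05, 0, 0.6, 0, 0, 0, -0.35, -0.05, 0, 0.6, 0, 0, 0, -0.35, -0.05, 0, 0.6])

```text
time: 14.95
tool_pos: [0.5299, 0.1159, 0.2059]
ee_rot: [3.14, -0.0, 1.572]
wrist_force: [0.5, 0.1, 0.3]
width: 0.0564
finger_force: 0.0
```

move_arm(motion=[0, 0, 0, -0.35, -0.05, 0, 0.6, 0, 0, 0, -0.35, -0.05, 0, 0.6, 0, 0, 0, -0.35, -0.05, 0, 0.6, 0, 0, 0, -0.35, -0.05, 0, 0.6, 0, 0, 0, -0.35, -0.05, 0, 0.6, 0, 0, 0, -0.35, -0.05, 0, 0.6, 0, 0, 0, -0.35, -0.03, 0, 0.6, 0, 0, 0, -0.35, 0, 0, 0.6, 0, 0, 0, -0.35, 0, 0, 0.6, 0, 0, 0, -0.35, 0, 0, 0.6, 0, 0, 0, -0.1, 0, 0, 0.6, 0, 0, 0, 0, 0, 0, 0.6])

```text
time: 15.95
tool_pos: [0.4966, -0.2454, 0.2049]
ee_rot: [-3.141, 0.0, 1.566]
wrist_force: [-0.0, 1.6, -0.2]
width: 0.0563
finger_force: 0.0
```

move_arm(motion=[0, 0, 0, 0, 0, 0, 0.6, 0, 0, 0, 0, 0, 0, 0.6])

```text
time: 16.12
tool_pos: [0.4972, -0.2416, 0.2053]
ee_rot: [3.141, -0.001, 1.572]
wrist_force: [-0.6, 0.5, -0.2]
width: 0.0562
finger_force: 0.0
```

Run:
```python
from tri import *
c=robot.get_calibration("wrist");w=robot.snapshot("wrist");i=robot.snapshot("scene")
cv2.imwrite("pics/s3.png",np.hstack([w[100:420,130:450],cv2.resize(i[200:280,330:450],None,fx=4,fy=4,interpolation=cv2.INTER_CUBIC)])[:,:,::-1])
o=robot.get_obs();print(o["time"],o["tool_pos"],o["ee_rot"],o["width"]);print(proj(c,np.array([.4967,-.2456,.12]))-[130,100])
```

```text
16.2167 [ 0.49731881 -0.24133885  0.20534389] [ 3.14105110e+00 -3.35073543e-04  1.57281327e+00] 0.056600544835851536
[146.71566625 117.94749163]
```

View pics/s3.png

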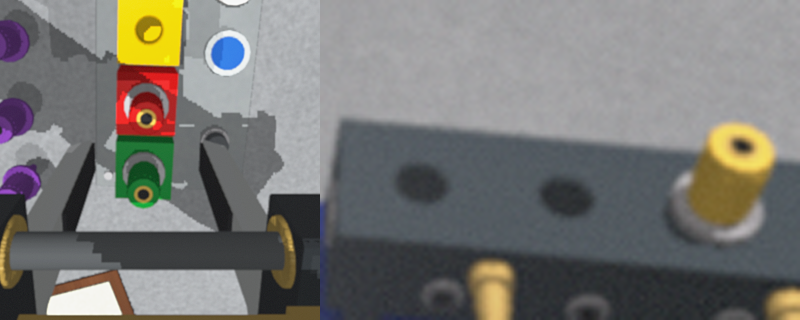

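Yellow sits flat in port 2 and the red dot is at (147,119), as predicted. Fix y by -4 mm and descend on red.

move_arm(motion=[0, 0, 0, -0.04, 0, 0.2, 0.6, 0, 0, 0, 0, 0, 0.3, 0.6, 0, 0, 0, 0, 0, 0.3, 0.6, 0, 0, 0, 0, 0, 0.2, 0.6, 0, 0, 0, 0, 0, 0.12, 0.6, 0, 0, 0, 0, 0, 0.04, 0.6, 0, 0, 0, 0, 0, 0, 0.6, 0, 0, 0, 0, 0, 0, 0, 0, 0, 0, 0, 0, 0, 0, 0, 0, 0, 0, 0, 0, 0, 0, 0, 0, 0, 0, 0, 0, 0, 0, 0, 0, 0, 0, 0])

```text
time: 17.22
tool_pos: [0.4973, -0.2474, 0.09]
ee_rot: [3.141, 0.001, 1.57]
wrist_force: [-0.6, 0.8, 0.1]
width: 0.0273
finger_force: 30.0
```

move_arm(motion=[0, 0, 0, 0, 0, 0, 0, 0, 0, 0, 0, 0, 0, 0, 0, 0, 0, 0, 0, 0, 0])

```text
time: 17.47
tool_pos: [0.4973, -0.2474, 0.09]
ee_rot: [3.14, 0.001, 1.57]
wrist_force: [-1.6, 0.2, 5.0]
width: 0.0271
finger_force: 30.0
```

move_arm(motion=[0, 0, 0, 0, 0, -0.2, 0, 0, 0, 0, 0, 0, -0.35, 0, 0, 0, 0, 0, 0, -0.35, 0, 0, 0, 0, 0, 0, -0.3, 0, 0, 0, 0, 0.3, 0, 0, 0, 0, 0, 0, 0.35, 0.05, 0, 0, 0, 0, 0, 0.35, 0.05, 0, 0, 0, 0, 0, 0.35, 0.05, 0, 0, 0, 0, 0, 0.35, 0.05, 0, 0, 0, 0, 0, 0.35, 0.05, 0, 0, 0, 0, 0, 0.35, 0.05, 0, 0, 0, 0, 0, 0.35, 0.05, 0, 0])

```text
time: 18.47
tool_pos: [0.5317, 0.0298, 0.2078]
ee_rot: [-3.14, -0.0, 1.57]
wrist_force: [-0.1, -1.1, -1.6]
width: 0.0274
finger_force: 30.0
```

move_arm(motion=[0, 0, 0, 0.35, 0.06, 0, 0, 0, 0, 0, 0.35, 0.06, 0, 0, 0, 0, 0, 0.35, 0.05, 0, 0, 0, 0, 0, 0.35, 0.05, 0, 0, 0, 0, 0, 0.225, 0, 0, 0, 0, 0, 0, 0, 0, 0, 0, 0, 0, 0, 0, 0, 0, 0, 0, 0, 0, 0, 0, 0, 0])

```text
time: 19.13
tool_pos: [0.5539, 0.1898, 0.208]
ee_rot: [-3.14, 0.001, 1.57]
wrist_force: [0.3, -0.4, -1.4]
width: 0.0276
finger_force: 30.0
```

move_arm(motion=[0, 0, 0, 0, 0, 0.2, 0, 0, 0, 0, 0, 0, 0.2, 0, 0, 0, 0, 0, 0, 0.1, 0, 0, 0, 0, 0, 0, 0.08, 0, 0, 0, 0, 0, 0, 0.08, 0, 0, 0, 0, 0, 0, 0.08, 0, 0, 0, 0, 0, 0, 0.08, 0, 0, 0, 0, 0, 0, 0.08, 0, 0, 0, 0, 0, 0, 0.08, 0, 0, 0, 0, 0, 0, 0.02, 0, 0, 0, 0, 0, 0, 0.015, 0, 0, 0, 0, 0, 0, 0, 0])

```text
time: 20.13
tool_pos: [0.554, 0.1905, 0.1085]
ee_rot: [3.141, 0.0, 1.571]
wrist_force: [-2.4, -0.2, 4.2]
width: 0.0275
finger_force: 30.0
```

move_arm(motion=[0, 0, 0, 0, 0, 0, 0.3, 0, 0, 0, 0, 0, 0, 0.6, 0, 0, 0, 0, 0, 0, 0.6, 0, 0, 0, 0, 0, 0, 0.6, 0, 0, 0, 0, 0, -0.1, 0.6, 0, 0, 0, 0, 0, -0.25, 0.6, 0, 0, 0, 0, 0, -0.35, 0.6, 0, 0, 0, 0, 0, -0.3, 0.6, 0, 0, 0, -0.35, -0.05, 0, 0.6, 0, 0, 0, -0.35, -0.05, 0, 0.6, 0, 0, 0, -0.35, -0.05, 0, 0.6, 0, 0, 0, -0.35, -0.05, 0, 0.6])

```text
time: 21.13
tool_pos: [0.534, 0.0494, 0.2087]
ee_rot: [3.14, 0.0, 1.572]
wrist_force: [1.1, -1.0, 0.2]
width: 0.0563
finger_force: 0.0
```

move_arm(motion=[0, 0, 0, -0.35, -0.05, 0, 0.6, 0, 0, 0, -0.35, -0.05, 0, 0.6, 0, 0, 0, -0.35, -0.05, 0, 0.6, 0, 0, 0, -0.35, -0.05, 0, 0.6, 0, 0, 0, -0.35, -0.05, 0, 0.6, 0, 0, 0, -0.35, -0.05, 0, 0.6, 0, 0, 0, -0.35, -0.05, 0, 0.6, 0, 0, 0, -0.35, -0.05, 0, 0.6, 0, 0, 0, -0.35, 0, 0, 0.6, 0, 0, 0, -0.35, 0, 0, 0.6, 0, 0, 0, -0.11, 0, 0, 0.6, 0, 0, 0, 0, 0, 0, 0.6])

```text
time: 22.13
tool_pos: [0.4935, -0.3131, 0.2073]
ee_rot: [-3.141, 0.0, 1.567]
wrist_force: [0.3, 0.7, -0.2]
width: 0.0563
finger_force: 0.0
```

move_arm(motion=[0, 0, 0, 0, 0, 0, 0.6, 0, 0, 0, 0, 0, 0, 0.6, 0, 0, 0, 0, 0, 0, 0.6])

```text
time: 22.38
tool_pos: [0.4944, -0.3088, 0.2079]
ee_rot: [3.141, -0.0, 1.573]
wrist_force: [-0.3, -0.0, 0.7]
width: 0.0567
finger_force: 0.0
```

move_arm(motion=[0, 0, 0, 0, 0, 0.2, 0.6, 0, 0, 0, 0, 0, 0.3, 0.6, 0, 0, 0, 0, 0, 0.3, 0.6, 0, 0, 0, 0, 0, 0.2, 0.6, 0, 0, 0, 0, 0, 0.13, 0.6, 0, 0, 0, 0, 0, 0.05, 0.6, 0, 0, 0, 0, 0, 0, 0.6, 0, 0, 0, 0, 0, 0, 0, 0, 0, 0, 0, 0, 0, 0, 0, 0, 0, 0, 0, 0, 0, 0, 0, 0, 0, 0, 0, 0, 0, 0, 0, 0, 0, 0, 0])

```text
time: 23.38
tool_pos: [0.4944, -0.3108, 0.0905]
ee_rot: [3.14, 0.001, 1.57]
wrist_force: [-0.3, 0.2, 0.7]
width: 0.0275
finger_force: 30.0
```

move_arm(motion=[0, 0, 0, 0, 0, 0, 0, 0, 0, 0, 0, 0, 0, 0, 0, 0, 0, 0, 0, 0, 0])

```text
time: 23.63
tool_pos: [0.4944, -0.3108, 0.0905]
ee_rot: [3.14, 0.001, 1.57]
wrist_force: [-0.7, -0.6, 4.2]
width: 0.0276
finger_force: 30.0
```

move_arm(motion=[0, 0, 0, 0, 0, -0.2, 0, 0, 0, 0, 0, 0, -0.35, 0, 0, 0, 0, 0, 0, -0.35, 0, 0, 0, 0, 0, 0, -0.3, 0, 0, 0, 0, 0.3, 0, 0, 0, 0, 0, 0, 0.35, 0.05, 0, 0, 0, 0, 0, 0.35, 0.05, 0, 0, 0, 0, 0, 0.35, 0.05, 0, 0, 0, 0, 0, 0.35, 0.05, 0, 0, 0, 0, 0, 0.35, 0.05, 0, 0, 0, 0, 0, 0.35, 0.05, 0, 0, 0, 0, 0, 0.35, 0.05, 0, 0])

```text
time: 24.63
tool_pos: [0.5286, -0.0338, 0.2085]
ee_rot: [-3.14, -0.0, 1.57]
wrist_force: [-0.1, -0.8, -1.1]
width: 0.0273
finger_force: 30.0
```

move_arm(motion=[0, 0, 0, 0.35, 0.07, 0, 0, 0, 0, 0, 0.35, 0.07, 0, 0, 0, 0, 0, 0.35, 0.07, 0, 0, 0, 0, 0, 0.35, 0.05, 0, 0, 0, 0, 0, 0.225, 0.02, 0, 0, 0, 0, 0, 0, 0, 0, 0, 0, 0, 0, 0, 0, 0, 0, 0, 0, 0, 0, 0, 0, 0])

```text
time: 25.3
tool_pos: [0.5568, 0.1263, 0.2087]
ee_rot: [-3.14, 0.001, 1.57]
wrist_force: [-0.3, 0.1, -1.3]
width: 0.0278
finger_force: 30.0
```

move_arm(motion=[0, 0, 0, 0, 0, 0.2, 0, 0, 0, 0, 0, 0, 0.2, 0, 0, 0, 0, 0, 0, 0.1, 0, 0, 0, 0, 0, 0, 0.08, 0, 0, 0, 0, 0, 0, 0.08, 0, 0, 0, 0, 0, 0, 0.08, 0, 0, 0, 0, 0, 0, 0.08, 0, 0, 0, 0, 0, 0, 0.08, 0, 0, 0, 0, 0, 0, 0.08, 0, 0, 0, 0, 0, 0, 0.02, 0, 0, 0, 0, 0, 0, 0.015, 0, 0, 0, 0, 0, 0, 0, 0])

```text
time: 26.3
tool_pos: [0.557, 0.1269, 0.109]
ee_rot: [3.141, 0.0, 1.571]
wrist_force: [-1.6, -0.7, 2.5]
width: 0.0275
finger_force: 30.0
```

Light contact: seated. Release, lift and back away.

move_arm(motion=[0, 0, 0, 0, 0, 0, 0.3, 0, 0, 0, 0, 0, 0, 0.6, 0, 0, 0, 0, 0, 0, 0.6, 0, 0, 0, 0, 0, 0, 0.6, 0, 0, 0, 0, 0, -0.1, 0.6, 0, 0, 0, 0, 0, -0.25, 0.6, 0, 0, 0, 0, 0, -0.35, 0.6, 0, 0, 0, 0, 0, -0.3, 0.6, 0, 0, 0, -0.3, -0.2, 0, 0.6, 0, 0, 0, -0.3, -0.2, 0, 0.6, 0, 0, 0, -0.3, -0.2, 0, 0.6, 0, 0, 0, -0.3, -0.2, 0, 0.6])

```text
time: 27.3
tool_pos: [0.4765, 0.0061, 0.209]
ee_rot: [3.14, 0.0, 1.572]
wrist_force: [0.3, -0.9, -0.2]
width: 0.0559
finger_force: 0.0
```

Run:
```python
from tri import *
i=robot.snapshot("scene");t=robot.snapshot("top")
cv2.imwrite("pics/s4.png",np.vstack([cv2.resize(a,None,fx=4,fy=4,interpolation=cv2.INTER_CUBIC)[:,:,::-1] for a in (i[215:295,325:500],t[155:215,100:275])]))
```

```text
(no output)
```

View pics/s4.png

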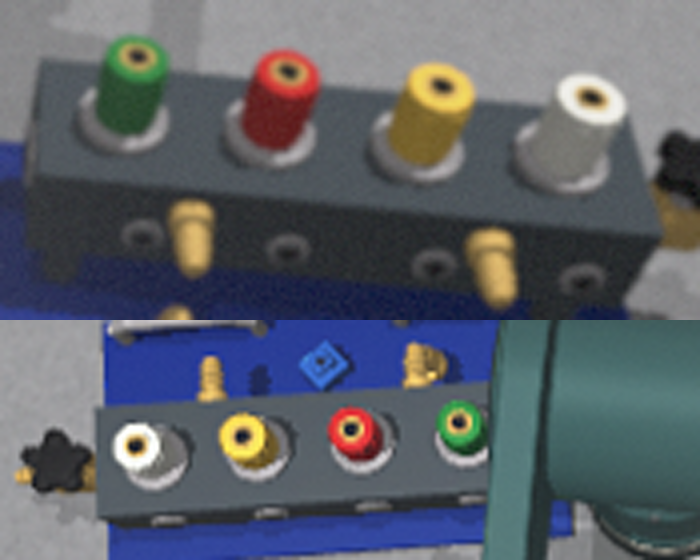

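All four stand flat in order, with cap dots at scene crop (592,97), (438,87), (289,71) and (137,57). I'll check their heights by triangulation, then hand in.

Run:
```python
from tri import *
un=lambda p,o:(np.array(p,float)+.5)/4-.5+o
X=tri(robot.get_calibration("top"),un([(135,125),(242,117),(352,110),(459,104)],(100,155)),robot.get_calibration("scene"),un([(592,97),(438,87),(289,71),(137,57)],(325,215)))
print(X.round(4))
if (abs(X[:,2]-.1375)<.004).all(): print(robot.close_job())
```

```text
[[0.5454 0.3218 0.1388]
 [0.5496 0.2579 0.1369]
 [0.5529 0.1929 0.1378]
 [0.5557 0.128  0.1369]]
the job is handed in; nothing more can be done
None
```

All four nozzles (white, yellow, red, green from left to right) stand upright and fully down in ports 1–4 of the manifold; I handed the job in at about 27 s of the 96 s allowed, and no verdict was shown.

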